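Close the model house and tuck the flashing under the shingles

ROBOT

A 6-joint arm with a two-finger parallel gripper is mounted at the origin on the work surface. World frame = base frame: x ahead of the robot, y to its left, z up, the work surface at z = 0. Lengths are in m, angles in rad, forces in N, time in s.
With the tool pointing down it reaches from about 0.25 to 0.725 m from the base axis. Payload 9.7 kg.
Tool frame: the origin (TCP) lies at the very end of the fingers, on their centre line; the grasp point (between the pads) lies 19 mm behind it; x points along the fingers, y is the direction in which the jaws open and shut, and the axes are right-handed (so a half turn about x gives the same grasp; the last joint's range is limited). The gripper opens to 85 mm and grips with 20 to 120 N. Pads are 22 mm wide; open, the fingers measure 114 mm over their backs; the gripper's body (76 mm by 85 mm) begins 54 mm behind the grasp point. The pads swing forward as they close: fully open they stand 13 mm farther back than shut.
Start: joints at [-1.333, 0.087, 0.176, 1.66, 0, 1.571], TCP at [0.13, -0.535, 0.231] pointing down, gripper open.
Joint ranges: [-3.13, 3.13], [-0.85, 1.81], [-1.15, 1.24], [-2.2, 2.28], [-1.44, 1.52], [-3.14, 3.14]. Speed limits (rad/s): [2.22, 2.22, 2.57, 3.14, 3.14, 3.14].

INTERFACE

Orientations are given as a 3x3 rotation matrix whose columns are the frame's x, y, z axes.
In Python, from workcell import robot gives the robot as it stands.
- The arm moves only by the shell command python3 -m creep 'ROWS' [FORCE]. ROWS is JSON, a list that holds one entry, the list of rows, each a list of 7 numbers: the opening, from 0 (shut) to 1 (fully open), then the shift along the tool's x, y, z in cm, then the turn, a rotation vector about the tool's x, y, z in degrees. In form: [[[grip, x, y, z, ax, ay, az], ...]]. A call has 1 to 12 rows; each row is the pose to reach, as a shift and turn from the pose commanded when the call began, along the tool's axes at that moment; what a row does not reach only later rows make up. A row lasts 1/8 s, in which the tool goes at most 62.5 mm and 10.7 degrees, less where a joint would pass 70% of its speed; a pose out of reach is approached as far as the arm can. A call with a gripper value outside its range is refused whole. The fingers move at their own pace and stop on an object; FORCE is the grip in N (left out, the last holds). Time passes only in rows, so rows that repeat a pose let the fingers close. It gives the time, the measured TCP pose, the force and the opening at its end, in the units of the state.
- robot.state(): the state, without advancing time (a new reading comes with each control period).
- robot.get_image(name): name is "side" or "top"; returns a dict with "color" (400x640x3 uint8, blue, green, red), "z_map" (400x640 float32, m along the optical axis (not along the pixel's ray), 0 where there is no reading), "fx", "fy", "cx", "cy" (pixels), "xyz" and "rotation" of the camera in the world. Camera axes: x right, y down, z forward; pixel columns grow to the right and rows downward; lengths in m; the calibration is good to about 2 mm. A picture is of the moment at which its call begins.
- robot.sign_off(): hands the job in, once; it reports no verdict.
Trained networks look in a picture, given as the dict that the camera call returned (one of the last four; its "shot" number tells which), for a name from the list of things; names that differ only in an ending like _2 or _b are one class to them, and where a whole thing is asked for, a point or a joint stands for the part that bears it (a point fixed in the world has none). Each returns a list of dicts, best first, with "p" (0 to 1); they miss things now and then, are a little off and sometimes report something else, mostly with a low value. They report only what shows in the picture. A call takes as long as a camera call. They do not tell look-alikes from the thing itself.
- robot.search_frame(picture, target): "rect" ([left, top, right, bottom] in pixels, round what is visible of it).
- robot.cut_out(picture, target): "pixels" (400x640 bool, what is visible of it) and "rect" ([left, top, right, bottom] in pixels, round what is visible of it).
The state is a dict: "time_s": time; "joint_pos": joint angles; "joint_velocities": joint speeds; "joint_efforts": joint torques, N m; "tcp_pos": TCP position; "ee_rot": TCP orientation; "contact_force": force on the tool from outside, world axes, zero at the start; "moment": the same for the moment, N m; "finger_gap": opening from 0.0 (shut) to 1.0 (fully open).
Only numpy, scipy, OpenCV 4.12 (cv2) and the standard library are available. Lean on these libraries where they do the work, as an engineer would, in place of code of your own. Each camera call takes 0.05 s, during which the arm holds its last target.

TASK

The batteries are in the model house, so shut its roof hatch, then pick up the loose metal flashing and slide its flat edge up the roof under the middle of the lapped row of shingles, square to them and a good 30 mm in, without lifting the shingles. Press the flashing flat on the roof and finish while still holding it pressed down firmly (about 10 N), so that it can be pinned; do not disturb the other things on the table.

Things in the scene. Friction and masses are not known exactly. Their poses are not given: they have to be found in the camera images.
- house: model house, fixed to the table: wooden stick frame, white card gussets, brown card walls, hatch and shingles on top. Base board 300 (x) x 220 (y) x 12 mm; origin under its centre on the table, z up, x towards the high back. The roof is a single slope rising to +x at 0.21 rad (12 deg); its low eave is 122 mm in front of the origin and points at the robot
- roof: roof surface of the house, 200 mm wide (y). Origin in the middle of the hatch's hinge line, on the surface, 105 mm above the house's origin. x points up the slope, y to the left along the shingle row, z square off the roof. x from 0 to 140 mm is fixed plywood, from 0 to -127 mm the closed hatch, flush with it. Nothing on the roof stands over 25 mm above its surface
- lap (a point): point on the roof surface under the middle of the shingle row's free lower edge (x 20, y 0 mm in the roof's frame, same axes). The row: three dark wooden shingles side by side, 182 mm wide in all, each 58 wide, 5 thick, 85 mm long, undersides 8 mm above the roof, so the slot under them is 8 mm high; it is 71 mm deep up to a batten. A second, nailed row lies over them from x 67 mm
- hatch (a joint): angle of the roof hatch, rad: 0 shut (flush with the roof), 0.6 to 1.0 at the start. Plywood flap 196 wide, 127 long, 5 mm thick, with a 50 mm wide finger tab reaching 15 mm past the middle of its free edge. Hinged along its upper edge (origin and y axis of roof); the free edge rises on the robot's side. Stiff: it stays where left and shuts with under 2 N at the free edge
- hatch_edge (a point): middle of the hatch's free edge, on its outer face, 127 mm from the hinge; moves with the hatch
- shingle_left (a joint): lift of the left (+y) shingle, rad: 0 lying down. It is held at its head, 85 mm up the slope from its free edge, and a light spring (about 0.6 N at the free edge) keeps it down; 0.04 rad is 3.4 mm of lift at the free edge
- shingle_mid (a joint): lift of the middle shingle, likewise
- shingle_right (a joint): lift of the right (-y) shingle, likewise
- flashing: loose bare metal flashing, about 130 g: flat sheet 95 (x) x 110 (y) x 3 mm with a standing seam along the middle: an upright rib 10 mm thick (y), 45 mm long (x -46 to -1 mm), top 30 mm above the underside. Origin under the sheet's centre, z up, x towards the rib-free edge to be tucked. Starts flat on the table to one side of the house, rib up; the rib can be gripped from above
- seam (a point): top of the flashing's rib, middle of its length: 23.5 mm behind the flashing's origin and 30 mm above its underside
- tuck_left (a point): left (+y) corner of the flashing's tuck edge, on its underside (x 47.5, y 55 mm in the flashing's frame)
- tuck_right (a point): right (-y) corner of the flashing's tuck edge, on its underside (x 47.5, y -55 mm)
- tray: blue open tray 120 x 120 x 35 mm with spare shingles, on the other side of the house from the flashing; origin under its centre
- glue: white glue bottle, 54 mm across, 150 mm high; origin under its centre
- pencil_pot: green pot, 76 mm across and 100 mm high, pencils up to 190 mm high; origin under its centre
- tape: roll of yellow tape lying flat, 90 mm across, 24 mm high; origin under its centre
- pin_tin: steel tin of pins, 60 mm across, 40 mm high; origin under its centre
- frame_model: open wooden stick frame with card panels, 140 x 100 x 130 mm high; origin under its centre
Not all that is in view belongs to the job. There is more than one size of the flashing; the job needs the largest.

How it is judged:
On the way, in this order (a step that is already met when the one before it is completed fails the run):
1. the roof hatch is shut (value of joint hatch below 0.04 rad), for 0.2 s.
2. the flashing's edge is tucked under the shingle row, shingles down (value of joint each of hatch, shingle_left, shingle_mid, shingle_right below 0.04 rad and x of each of tuck_left, tuck_right in the frame of roof above 0.035 m and z of each of tuck_left, tuck_right in the frame of roof below 0.007 m and y of flashing in the frame of roof between -0.03 and 0.03 m), for 0.2 s.
At the end, for the whole second after the job is handed in: hatch shut (0.04 rad); both tuck corners 22 mm or more under the shingle edge, on the roof (7 mm); flashing centred within 30 mm, square within 0.12 rad, flat within 0.05 rad; shingles down (0.04 rad); fingers hold the flashing (over 3 N), pressing it on the roof (over 5 N) (value of joint each of hatch, shingle_left, shingle_mid, shingle_right below 0.04 rad and x of each of tuck_left, tuck_right in the frame of roof above 0.042 m and z of each of tuck_left, tuck_right in the frame of roof below 0.007 m and y of flashing in the frame of roof between -0.03 and 0.03 m and angle between the z axis of flashing and the z axis of roof, either way round below 0.05 rad and angle between the x axis of flashing and the x axis of roof, either way round below 0.12 rad and contact force between flashing and house above 5 N and contact force between the fingers and flashing above 3 N); the arm keeps its last pose, push and grip.
It fails at once if a shingle was lifted by more than 0.08 rad (7 mm at its free edge) (value of joint any of shingle_left, shingle_mid, shingle_right above 0.08 rad).
It fails at once if another thing on the table was moved by more than 30 mm (distance of any of tray, glue, pencil_pot, tape, pin_tin, frame_model from where it was at the start of the episode above 0.03 m).
It also fails if it takes over 72 s, if anything falls off the work surface, if the arm or the gripper's body presses on something with over 40 N, if the wrist force passes 120 N, or if a joint passes its speed limit or range.

## Working session

There is one attempt and no reset: what is moved stays moved. The work goes in short steps, Python scripts to look and compute and a shell command to move; the robot and the scene stay as the last step left them, time stands still between calls to the robot, and variables do not carry over. Pictures are saved under pics/ and viewed, and the job is handed in when it is done.

```bash
mkdir -p pics; ls; cat > h.py <<'E'
import numpy as np, cv2, json
from workcell import robot
def pts(im):
    z=im["z_map"]; v,u=np.mgrid[0:z.shape[0],0:z.shape[1]]
    p=np.stack([(u-im["cx"])/im["fx"]*z,(v-im["cy"])/im["fy"]*z,z],-1)
    P=p@np.array(im["rotation"]).T+np.array(im["xyz"])
    P[z<=0]=np.nan
    return P
def proj(im,P):
    c=(np.atleast_2d(P)-np.array(im["xyz"]))@np.array(im["rotation"])
    return np.stack([c[:,0]/c[:,2]*im["fx"]+im["cx"],c[:,1]/c[:,2]*im["fy"]+im["cy"]],-1)
def st():
    s=robot.state(); print("t",s["time_s"],"tcp",np.round(s["tcp_pos"],4),"F",np.round(s["contact_force"],1),"gap",round(s["finger_gap"],3)); print(np.round(s["ee_rot"],3).tolist(), np.round(s["joint_pos"],3)); return s
E
python3 - <<'E'
from h import *
st()
for n in("side","top"):
    im=robot.get_image(n); cv2.imwrite(f"pics/{n}0.png",im["color"])
    print(n,im["xyz"],np.round(im["rotation"],3).tolist(),im["fx"])
    for t in ["house","hatch","flashing","tray","glue","pencil_pot","tape","pin_tin","frame_model","shingle_mid"]:
        print(t,[(np.round(d["rect"]).tolist(),round(d["p"],2)) for d in robot.search_frame(im,t)][:4])
E
```

```text
pics
t 0.0 tcp [ 0.1295 -0.5343  0.2306] F [-0.4  0.2  0.8] gap 1.002
[[-0.0, 0.236, -0.972], [0.001, -0.972, -0.236], [-1.0, -0.001, -0.0]] [-1.333  0.087  0.175  1.66   0.     1.571]
side [ 0.39175651 -0.83209873  0.73327649] [[0.98, -0.129, 0.149], [-0.196, -0.578, 0.792], [-0.016, -0.805, -0.592]] 377.17791052352953
house [([290.0, 157.0, 406.0, 258.0], 0.79), ([303.0, 160.0, 408.0, 220.0], 0.38)]
hatch [([302.0, 164.0, 351.0, 215.0], 0.95)]
flashing [([297.0, 296.0, 342.0, 342.0], 0.97), ([301.0, 363.0, 344.0, 400.0], 0.84), ([235.0, 289.0, 265.0, 324.0], 0.64), ([298.0, 162.0, 351.0, 219.0], 0.64)]
tray [([261.0, 158.0, 302.0, 186.0], 0.87), ([299.0, 160.0, 406.0, 218.0], 0.67)]
glue [([399.0, 242.0, 431.0, 299.0], 0.6)]
pencil_pot [([337.0, 127.0, 357.0, 178.0], 0.95), ([399.0, 244.0, 427.0, 298.0], 0.5)]
tape [([294.0, 296.0, 342.0, 340.0], 0.54), ([325.0, 146.0, 339.0, 163.0], 0.44)]
pin_tin [([294.0, 139.0, 310.0, 157.0], 0.78), ([365.0, 314.0, 467.0, 400.0], 0.62)]
frame_model [([367.0, 311.0, 467.0, 400.0], 0.83)]
shingle_mid [([347.0, 182.0, 369.0, 198.0], 0.46)]
top [0.4176515  0.00184362 1.64573935] [[-0.024, -0.997, 0.072], [-1.0, 0.023, -0.022], [0.02, -0.073, -0.997]] 520.5589792416462
house [([271.0, 144.0, 346.0, 244.0], 0.74)]
hatch [([272.0, 193.0, 339.0, 232.0], 0.82), ([316.0, 168.0, 339.0, 187.0], 0.19)]
flashing [([371.0, 271.0, 395.0, 295.0], 0.7), ([387.0, 218.0, 429.0, 253.0], 0.67), ([441.0, 225.0, 468.0, 255.0], 0.63), ([386.0, 149.0, 406.0, 168.0], 0.5)]
tray [([178.0, 225.0, 225.0, 270.0], 0.66)]
glue []
pencil_pot [([197.0, 153.0, 232.0, 184.0], 0.72)]
tape [([160.0, 164.0, 188.0, 194.0], 0.71), ([384.0, 216.0, 427.0, 252.0], 0.66), ([296.0, 160.0, 319.0, 186.0], 0.35)]
pin_tin [([147.0, 211.0, 168.0, 224.0], 0.52)]
frame_model [([438.0, 159.0, 502.0, 215.0], 0.87)]
shingle_mid [([296.0, 167.0, 316.0, 188.0], 0.58)]
```

View pics/side0.png

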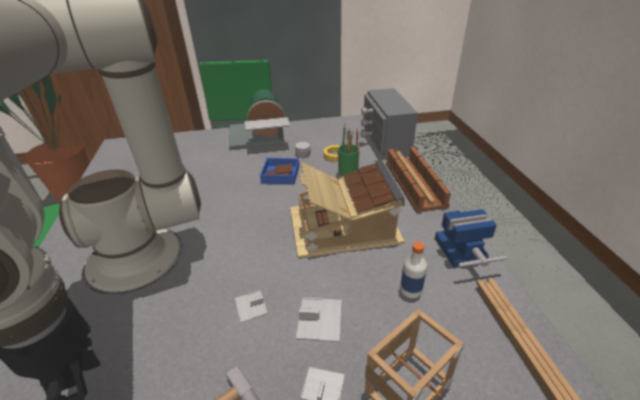

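View pics/top0.png

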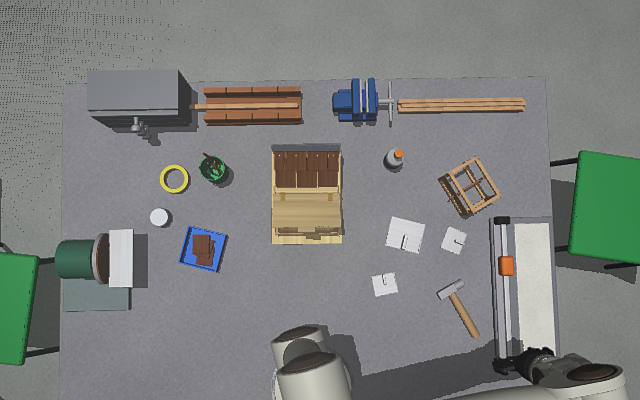

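Side view: the hatch is open at (325,190). In the top view there are three flashing look-alikes: (405,235), (454,240) and (385,284). The one at (405,235) looks largest, so I'll measure all three.

```bash
python3 - <<'E'
from h import *
im=robot.get_image("top"); P=pts(im)
np.savez("top0.npz",P=P,c=im["color"])
col=im["color"]
for r in ([380,210,432,258],[436,222,472,258],[366,268,402,300]):
    l,t,rr,b=r; s=P[t:b,l:rr]; c=col[t:b,l:rr].astype(int)
    m=(c.min(-1)>150)
    m=m
    q=s[m]; 
    print(r,m.sum(),"z pct",np.round(np.nanpercentile(q[:,2],[5,50,95,99.5]),4))
    (cx,cy),wh,a=cv2.minAreaRect(q[:,:2].astype(np.float32)*1000); print("rect",cx,cy,wh,a)
c=cv2.resize(col[205:300,365:475],None,fx=6,fy=6,interpolation=cv2.INTER_CUBIC); cv2.imwrite("pics/crop1.png",c)
c=cv2.resize(col[135:255,250:360],None,fx=5,fy=5,interpolation=cv2.INTER_CUBIC); cv2.imwrite("pics/crop2.png",c)
ims=robot.get_image("side"); c=cv2.resize(ims["color"][150:350,280:440],None,fx=3,fy=3,interpolation=cv2.INTER_CUBIC); cv2.imwrite("pics/crop3.png",c)
E
```

```text
[380, 210, 432, 258] 1031 z pct [-0.0034  0.003   0.0124  0.0341]
rect 461.4742431640625 -302.1200866699219 (110.53559875488281, 97.08100128173828) 73.2589340209961
[436, 222, 472, 258] 456 z pct [-0.0042  0.0023  0.01    0.0237]
rect 437.19268798828125 -457.2469177246094 (69.08228302001953, 72.43612670898438) 62.14120864868164
[366, 268, 402, 300] 472 z pct [-0.0043  0.0021  0.0098  0.0249]
rect 307.95928955078125 -232.6411895751953 (65.67852783203125, 75.19338989257812) 8.993085861206055
```

View pics/crop1.png

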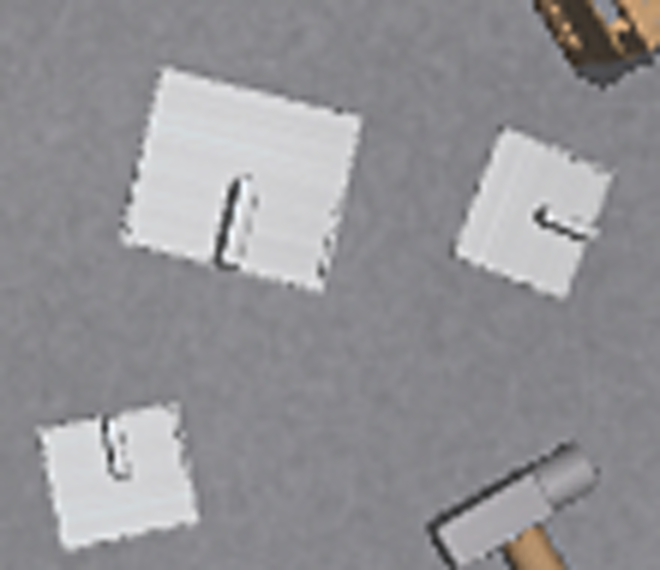

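View pics/crop2.png

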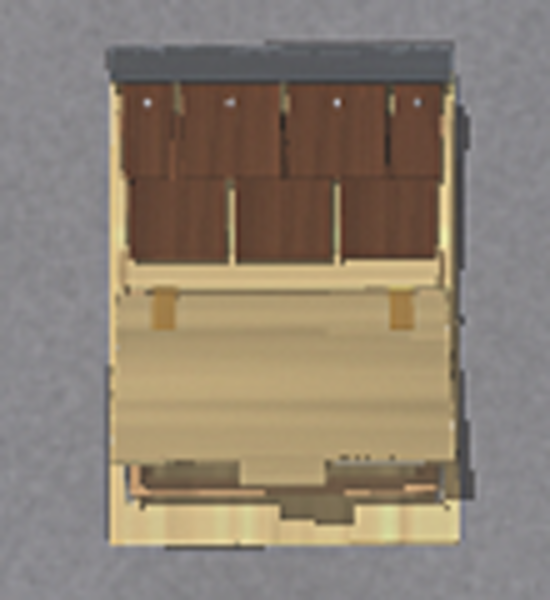

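View pics/crop3.png

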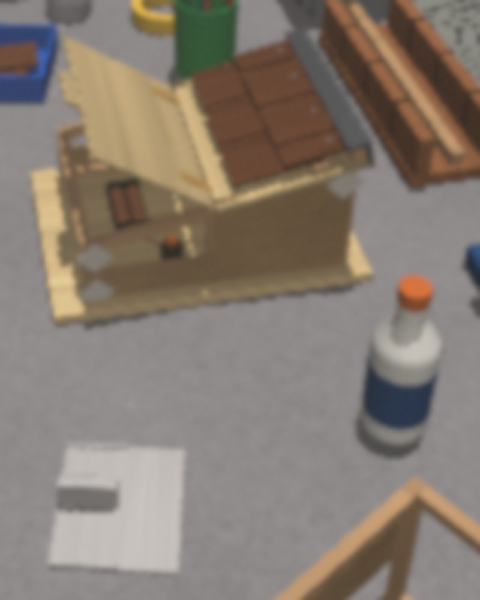

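The close crop confirms it: the flashing at (405,235) measures about 110x97 mm and the other two about 70 mm. Next I'll fit the house, hatch and flashing poses.

```bash
python3 - <<'E'
from h import *
from scipy.optimize import least_squares
im=robot.get_image("top"); ims=robot.get_image("side")
a=.21
def roof(p): # roof->house
    x,y,z=p; hx=HX
    return [hx+x*np.cos(a)-z*np.sin(a),y,.105+x*np.sin(a)+z*np.cos(a)]
HX=-.122+.127*np.cos(a)
obs=[(im,[-.15,.11,.012],(271.2,243.2)),(im,[-.15,-.11,.012],(341.6,243.2)),
(im,roof([.02,.091,.013]),(275.4,187)),(im,roof([.02,-.091,.013]),(337.6,187.4)),
(ims,[-.15,-.11,.012],(298.7,257)),(ims,[.15,-.11,.012],(403.7,240.5)),(ims,[-.15,.11,.012],(290.7,207))]
def W(h,p):
    x,y,t=h; return np.array([x+np.cos(t)*p[0]-np.sin(t)*p[1],y+np.sin(t)*p[0]+np.cos(t)*p[1],p[2]])
def res(h): return np.concatenate([proj(i,W(h,p))[0]-np.array(q) for i,p,q in obs])
s=least_squares(res,[.5,.05,0]); h=s.x; print("house",h,np.round(s.fun.reshape(-1,2),1).tolist())
print("roof origin",W(h,roof([0,0,0])),"lap",W(h,roof([.02,0,0])))
P=pts(im)
# depth check in house frame: points on shingles/hatch
c,sn=np.cos(h[2]),np.sin(h[2]); q=(P-np.array([h[0],h[1],0])); H=np.stack([q[...,0]*c+q[...,1]*sn,-q[...,0]*sn+q[...,1]*c,q[...,2]],-1)
for v in range(148,246,4):
    print(v,np.round(np.nanmedian(H[v,285:330],0),4))
np.save("house.npy",h)
# flashing
r=P[210:258,380:432]; col=im["color"][210:258,380:432].astype(int)
m=(col.min(-1)>165).astype(np.uint8); n,l,stt,_=cv2.connectedComponentsWithStats(m); k=1+np.argmax(stt[1:,4]); m=cv2.morphologyEx((l==k).astype(np.uint8),cv2.MORPH_CLOSE,np.ones((7,7)))
v,u=np.nonzero(m); u=u+380;v=v+210
# ray to z=0.003
R=np.array(im["rotation"]); d=np.stack([(u-im["cx"])/im["fx"],(v-im["cy"])/im["fy"],np.ones_like(u)],-1)@R.T; o=np.array(im["xyz"])
g=o+d*((.003-o[2])/d[:,2])[:,None]
print("flash",cv2.minAreaRect((g[:,:2]*1000).astype(np.float32)),g.mean(0))
rib=r[(r[...,2]>.02)&(r[...,2]<.04)]; print("rib",len(rib),rib.mean(0),rib[:,2].max()); 
xy=rib[:,:2]-rib[:,:2].mean(0); print("rib dir",np.linalg.svd(xy)[2][0])
E
```

```text
house [ 0.59082892  0.00461159 -0.01729756] [[0.8, 0.3], [0.6, -0.1], [0.4, -1.6], [-0.0, -2.2], [-2.0, -1.4], [0.0, 0.0], [-1.8, -0.4]]
roof origin [0.59303851 0.00457337 0.105     ] lap [0.6125962  0.00423503 0.1091692 ]
148 [ 0.1235 -0.0015  0.1558]
152 [ 0.1131 -0.0014  0.149 ]
156 [ 0.1016 -0.0013  0.147 ]
160 [ 0.0906 -0.0012  0.1432]
164 [ 0.0793 -0.0012  0.14  ]
168 [ 0.068  -0.0011  0.1384]
172 [ 0.0573 -0.001   0.13  ]
176 [ 0.0457 -0.001   0.1284]
180 [ 0.0344 -0.0009  0.1244]
184 [ 0.0229 -0.0008  0.1227]
188 [ 0.0129 -0.0007  0.1075]
192 [ 0.001  -0.0007  0.106 ]
196 [-0.0117 -0.0006  0.1135]
200 [-0.0244 -0.0006  0.1215]
204 [-0.0369 -0.002   0.1296]
208 [-0.0493 -0.0005  0.1376]
212 [-0.0616 -0.0005  0.1466]
216 [-0.0738 -0.0005  0.1547]
220 [-0.0858  0.001   0.1639]
224 [-0.0976 -0.0004  0.1709]
228 [-0.1023  0.001   0.0138]
232 [-1.167e-01  1.000e-04  7.240e-02]
236 [-0.1271  0.0004  0.0122]
240 [-0.1396  0.002   0.0139]
244 [-0.152   0.0005 -0.0008]
flash ((461.3194580078125, -302.43402099609375), (110.35232543945312, 95.48870849609375), 74.19705200195312) [ 0.46155517 -0.30224103  0.003     ]
rib 52 [ 0.43861454 -0.29503084  0.02842389] 0.0358925712352407
rib dir [-0.9567753   0.29082817]
```

```bash
python3 - <<'E'
from h import *
im=robot.get_image("top"); P=pts(im); h=np.load("house.npy")
c,sn=np.cos(h[2]),np.sin(h[2]); q=(P-np.array([h[0],h[1],0])); H=np.stack([q[...,0]*c+q[...,1]*sn,-q[...,0]*sn+q[...,1]*c,q[...,2]],-1)
for v in range(182,194): print(v,[np.round(np.nanmedian(H[v,a:b],0)[[0,2]],4).tolist() for a,b in((277,293),(298,315),(320,336))])
for v in(176,182): print([(u,np.round(H[v,u,1:],3).tolist()) for u in list(range(266,280))+list(range(332,346))])
# direct world: step row per column -> line
L=[]
for u in range(278,336):
    z=P[180:194,u,2]; k=np.argmin(np.diff(z)); L.append(P[180+k,u])
L=np.array(L); m=np.abs(L[:,2]-.122)<.006; pf=np.polyfit(L[m,1],L[m,0],1); print(m.sum(),pf, L[m].mean(0))
# hatch free edge & hinge plane
S=H[196:224,280:332].reshape(-1,3); print("hatch plane",np.linalg.lstsq(np.c_[S[:,:2],np.ones(len(S))],S[:,2],rcond=None)[0])
S=H[170:184,280:332].reshape(-1,3); print("shingle plane",np.linalg.lstsq(np.c_[S[:,:2],np.ones(len(S))],S[:,2],rcond=None)[0])
E
```

```text
182 [[0.0288, 0.1239], [0.0287, 0.1229], [0.0285, 0.123]]
183 [[0.0258, 0.1242], [0.0254, 0.1259], [0.0252, 0.1255]]
184 [[0.0231, 0.1223], [0.0228, 0.123], [0.0225, 0.1229]]
185 [[0.0201, 0.1235], [0.0198, 0.1229], [0.0193, 0.1251]]
186 [[0.0172, 0.1225], [0.017, 0.1211], [0.0166, 0.1227]]
187 [[0.016, 0.108], [0.0158, 0.108], [0.0152, 0.1099]]
188 [[0.0132, 0.106], [0.0129, 0.1063], [0.0124, 0.1086]]
189 [[0.0101, 0.1073], [0.01, 0.1066], [0.0097, 0.1068]]
190 [[0.0073, 0.1058], [0.0069, 0.1074], [0.0066, 0.1077]]
191 [[0.0044, 0.105], [0.0041, 0.1056], [0.0038, 0.105]]
192 [[0.0012, 0.1071], [0.0011, 0.1062], [0.0006, 0.107]]
193 [[-0.0015, 0.1046], [-0.002, 0.1059], [-0.0022, 0.1054]]
[(266, [0.13, -0.002]), (267, [0.126, 0.006]), (268, [0.124, -0.002]), (269, [0.12, 0.008]), (270, [0.117, 0.008]), (271, [0.114, 0.002]), (272, [0.11, 0.01]), (273, [0.1, 0.111]), (274, [0.096, 0.119]), (275, [0.094, 0.117]), (276, [0.09, 0.123]), (277, [0.087, 0.128]), (278, [0.084, 0.129]), (279, [0.081, 0.131]), (332, [-0.075, 0.126]), (333, [-0.077, 0.129]), (334, [-0.08, 0.133]), (335, [-0.084
[... 850 characters left out ...]
, (344, [-0.118, 0.003]), (345, [-0.122, -0.0])]
48 [0.01445766 0.60777107] [0.60784387 0.00503521 0.12232705]
 ** On entry to DLASCL parameter number  4 had an illegal value
 ** On entry to DLASCL parameter number  4 had an illegal valueTraceback (most recent call last):
  File "<stdin>", line 12, in <module>
    x, resids, rank, s = _umath_linalg.lstsq(a, b, rcond,
                         ~~~~~~~~~~~~~~~~~~~^^^^^^^^^^^^^
                                             signature=signature)
                                             ^^^^^^^^^^^^^^^^^^^^
    raise LinAlgError("SVD did not converge in Linear Least Squares")
numpy.linalg.LinAlgError: SVD did not converge in Linear Least Squares
```

Roof origin is at about (0.590, 0.0045, 0.105), yaw about -0.016. The hatch is at about 0.80 rad. The flashing's seam is at (0.4387, -0.296), yaw about -0.28. First I'll move above the hatch with the fingers shut.

```bash
python3 -m creep '[[[0,-1.5,-10,-11,3,0,0],[0,-1.5,-20,-22,7,0,0],[0,-1.5,-30,-33,10,0,0],[0,-1.5,-43.8,-48.2,14.6,0,0],[0,-1.5,-43.8,-48.2,14.6,0,0],[0,-1.5,-43.8,-48.2,14.6,0,0],[0,-1.5,-43.8,-48.2,14.6,0,0],[0,-1.5,-43.8,-48.2,14.6,0,0],[0,-1.5,-43.8,-48.2,14.6,0,0],[0,-1.5,-43.8,-48.2,14.6,0,0],[0,-1.5,-43.8,-48.2,14.6,0,0],[0,-1.5,-43.8,-48.2,14.6,0,0]]]' 30; python3 -c "
from h import *
st()"
```

```text
time_s: 2.85
tcp_pos: [0.4951, -0.0018, 0.2458]
ee_rot: [[-0.001, -0.005, -1.0], [0.005, -1.0, 0.005], [-1.0, -0.005, 0.001]]
contact_force: [-0.2, -0.4, -0.2]
finger_gap: 0.002
t 2.85 tcp [ 0.4951 -0.0018  0.2458] F [-0.2 -0.4 -0.2] gap 0.002
[[-0.001, -0.005, -1.0], [0.005, -1.0, 0.005], [-1.0, -0.005, 0.001]] [-0.007 -0.037  0.078  1.687  0.005  3.14 ]
```

```bash
python3 -m creep '[[[0,5,0,0,0,0,0],[0,7,0,0,0,0,0],[0,8,0,0,0,0,0],[0,9,0,0,0,0,0],[0,10,0,0,0,0,0],[0,11,0,0,0,0,0],[0,12,0,0,0,0,0],[0,13,0,0,0,0,0],[0,14,0,0,0,0,0],[0,14.8,0,0,0,0,0],[0,15.3,0,0,0,0,0],[0,15.6,0,0,0,0,0]]]'
```

```text
time_s: 4.35
tcp_pos: [0.4948, -0.0018, 0.0901]
ee_rot: [[0.0, -0.007, -1.0], [0.006, -1.0, 0.007], [-1.0, -0.006, -0.0]]
contact_force: [0.1, -0.6, 1.2]
finger_gap: -0.0
```

```bash
python3 -m creep '[[[0,0.2,0,0,0,0,0],[0,0.4,0,0,0,0,0],[0,0.6,0,0,0,0,0],[0,0.7,0,0,0,0,0],[0,0.7,0,0,0,0,0]]]'
```

```text
time_s: 4.97
tcp_pos: [0.4952, -0.0018, 0.0856]
ee_rot: [[0.002, -0.007, -1.0], [0.005, -1.0, 0.007], [-1.0, -0.005, -0.002]]
contact_force: [-5.6, 0.2, 18.9]
finger_gap: 0.002
```

The hatch met a firm stop at 19 N, so it is shut. I'll lift and go to the flashing, turning the wrist the other way to get off its joint limit.

```bash
python3 -m creep '[[[0,-4,0,0,0,0,0],[0,-8,0,0,-8,0,0],[0.3,-11,2,0.5,-18,0,0],[0.5,-11,5,1,-28,0,0],[0.5,-11,8,1.5,-38,0,0],[0.5,-11,11,2,-48,0,0],[0.5,-11,14,2.5,-58,0,0],[0.5,-11,17,3,-68,0,0],[0.5,-11,20,3.5,-78,0,0],[0.5,-11,23,4,-88,0,0],[0.5,-11,26,5,-98,0,0],[0.5,-11,29.4,5.45,-108,0,0]]]' 30; python3 - <<'E'
from h import *
im=robot.get_image("top"); cv2.imwrite("pics/t2.png",im["color"])
im=robot.get_image("side"); cv2.imwrite("pics/s2.png",im["color"])
E
```

```text
time_s: 6.48
tcp_pos: [0.4378, -0.2969, 0.1917]
ee_rot: [[0.0, 0.951, 0.308], [0.006, 0.308, -0.951], [-1.0, 0.002, -0.005]]
contact_force: [0.6, 0.4, 0.6]
finger_gap: 0.498
```

View pics/s2.png

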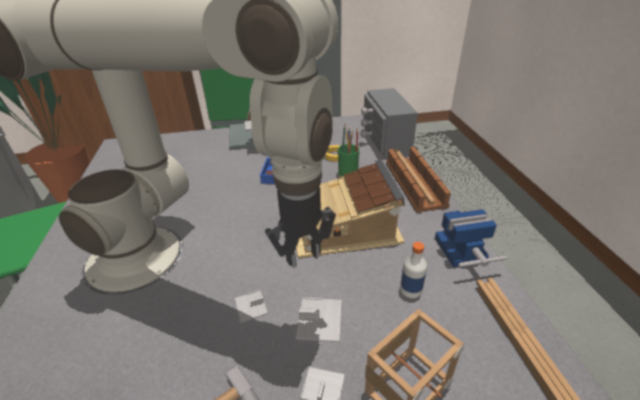

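The hatch looks flush with the roof at (335,200), and the gripper hovers over the rib at (312,305). Next: finish the turn and descend.

```bash
python3 -m creep '[[[0.5,1,0.1,-0.1,-10,0,0],[0.5,3,0.1,-0.1,-20,0,0],[0.5,6,0.1,-0.1,-30,0,0],[0.5,9,0.1,-0.1,-40,0,0],[0.5,11,0.1,-0.1,-50,0,0],[0.5,13,0.1,-0.1,-56,0,0],[0.5,13,0.1,-0.1,-56,0,0]]]' 30; python3 - <<'E'
from h import *
im=robot.get_image("side"); c=cv2.resize(im["color"][220:360,240:400],None,fx=4,fy=4,interpolation=cv2.INTER_CUBIC); cv2.imwrite("pics/s3.png",c)
im=robot.get_image("top"); c=cv2.resize(im["color"][190:290,350:470],None,fx=6,fy=6,interpolation=cv2.INTER_CUBIC); cv2.imwrite("pics/t3.png",c)
E
```

```text
time_s: 7.45
tcp_pos: [0.4382, -0.2929, 0.0603]
ee_rot: [[-0.002, 0.284, 0.959], [0.007, 0.959, -0.284], [-1.0, 0.006, -0.004]]
contact_force: [0.7, 0.4, 0.6]
finger_gap: 0.499
```

View pics/s3.png

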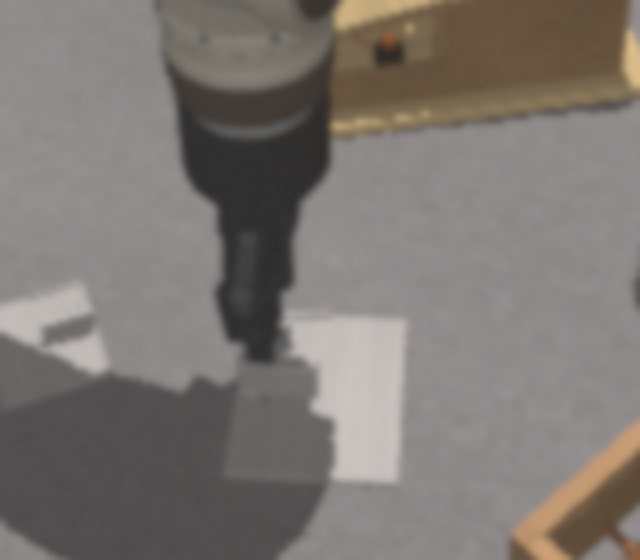

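View pics/t3.png

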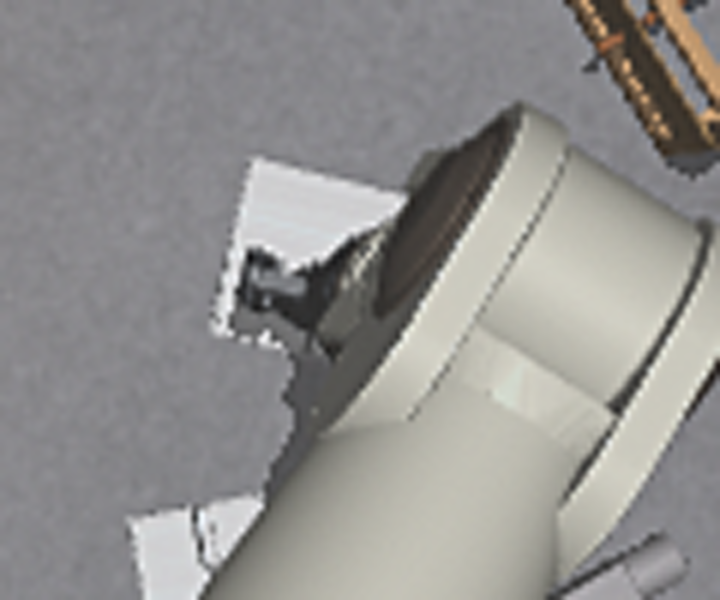

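```bash
python3 -m creep '[[[0.5,1,-0.27,0.1,0,0,0],[0.5,3,-0.27,0.1,0,0,0],[0.5,4.5,-0.27,0.1,0,0,0],[0.5,5.2,-0.27,0.1,0,0,0],[0.5,5.2,-0.27,0.1,0,0,0],[0.0,5.2,-0.27,0.1,0,0,0],[0.0,5.2,-0.27,0.1,0,0,0],[0.0,5.2,-0.27,0.1,0,0,0],[0.0,5.2,-0.27,0.1,0,0,0],[0.0,5.2,-0.27,0.1,0,0,0]]]' 60
```

```text
time_s: 8.8
tcp_pos: [0.4396, -0.2969, 0.0105]
ee_rot: [[0.001, 0.282, 0.959], [0.005, 0.959, -0.282], [-1.0, 0.005, -0.0]]
contact_force: [-0.9, 0.7, 5.8]
finger_gap: 0.103
```

```bash
python3 -m creep '[[[0,-1,0,0,0,0,0],[0,-4,0,0,0,0,0],[0,-9,0,0,0,0,0],[0,-14,0,0,0,0,0],[0,-19,0,0,0,0,0],[0,-20,0,0,0,0,0],[0,-20,0,0,0,0,0]]]' 80; cat >> h.py <<'E'
RO=np.array([.590,.0045,.105]); YAW=-.016; A=.21
def Rroof():
    c,s=np.cos(YAW),np.sin(YAW); Rz=np.array([[c,-s,0],[s,c,0],[0,0,1]])
    ca,sa=np.cos(A),np.sin(A); Ry=np.array([[ca,0,-sa],[0,1,0],[sa,0,ca]])
    return Rz@Ry
from scipy.spatial.transform import Rotation as Ro
def goal(pr): # TCP target in roof coords -> row in tool axes from current measured pose
    s=robot.state(); R=np.array(s["ee_rot"]); p=np.array(s["tcp_pos"]); RR=Rroof()
    Rt=np.stack([-RR[:,2],RR[:,1],RR[:,0]],1); pt=RO+RR@np.array(pr)
    print("world goal",np.round(pt,4),"row: shift cm",np.round(R.T@(pt-p)*100,2),"turn deg",np.round(Ro.from_matrix(R.T@Rt).as_rotvec(degrees=True),1))
def inroof():
    s=robot.state(); RR=Rroof(); print("tcp in roof mm",np.round(RR.T@(np.array(s["tcp_pos"])-RO)*1000,1),"F roof",np.round(RR.T@np.array(s["contact_force"]),1),"gap",round(s["finger_gap"],3),"t",s["time_s"])
    R=np.array(s["ee_rot"]); T=np.stack([R[:,2],R[:,1],-R[:,0]],1); print("tool tilt vs roof (deg)",np.round(Ro.from_matrix(RR.T@T).as_rotvec(degrees=True),1), np.round(s["joint_pos"],2))
E
python3 - <<'E'
from h import *
st(); goal([-.061,0,.0305])
im=robot.get_image("side"); c=cv2.resize(im["color"][150:350,200:460],None,fx=3,fy=3,interpolation=cv2.INTER_CUBIC); cv2.imwrite("pics/s4.png",c)
E
```

```text
time_s: 9.68
tcp_pos: [0.4392, -0.2978, 0.2097]
ee_rot: [[0.0, 0.282, 0.959], [0.005, 0.959, -0.282], [-1.0, 0.005, -0.001]]
contact_force: [0.7, -0.0, -2.4]
finger_gap: 0.094
t 9.675 tcp [ 0.4392 -0.2978  0.2097] F [ 0.7 -0.  -2.4] gap 0.094
[[0.0, 0.282, 0.959], [0.005, 0.959, -0.282], [-1.0, 0.005, -0.001]] [-0.598  0.036  0.081  1.618  0.004 -0.312]
world goal [0.524  0.0056 0.1221] row: shift cm [ 8.92 31.45 -0.42] turn deg [-15.4 -12.    1.3]
```

View pics/s4.png

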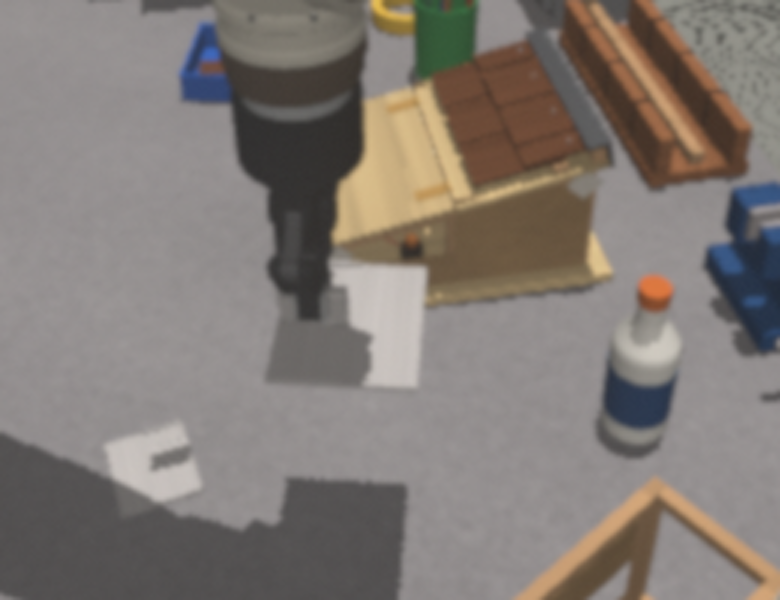

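The flashing is held level in the fingers at about (345,325) in the crop, and the hatch is shut. I'll carry it over the roof at height with the 12° tilt.

```bash
python3 -m creep '[[[0,0,4,0,-2,-2,0],[0,0,8,0,-4,-4,0],[0,0,12,0,-6,-6,0.5],[0,0,16,0,-8,-8,1],[0,0,20,0,-10,-10,1],[0,0,24,0,-12,-11,1.3],[0,1,28,-0.4,-14,-12,1.3],[0,2,31,-0.4,-15.4,-12,1.3],[0,4,31.4,-0.4,-15.4,-12,1.3],[0,5.5,31.4,-0.4,-15.4,-12,1.3],[0,5.5,31.4,-0.4,-15.4,-12,1.3]]]' 80; python3 - <<'E'
from h import *
st(); inroof(); goal([-.061,0,.0305])
for n in("side","top"):
    im=robot.get_image(n); cv2.imwrite(f"pics/{n}5.png",im["color"])
    for d in robot.cut_out(im,"flashing")[:4]:
        m=d["pixels"]; P=pts(im)[m]; s=robot.state(); R=np.array(s["ee_rot"]); q=(P-np.array(s["tcp_pos"]))@R
        q=q[np.isfinite(q).all(1)]; print(n,d["rect"],round(d["p"],2),len(q),"med tool mm",np.round(np.median(q,0)*1000,1))
        k=(np.abs(q[:,0]-.008)<.015)
        if k.sum()>50:
            B=q[k]; sol=np.linalg.lstsq(np.c_[B[:,1:],np.ones(len(B))],B[:,0],rcond=None)[0]; r=B[:,0]-np.c_[B[:,1:],np.ones(len(B))]@sol
            B=B[abs(r)<.006]; sol=np.linalg.lstsq(np.c_[B[:,1:],np.ones(len(B))],B[:,0],rcond=None)[0]
            print("  top-surface x=",np.round(sol,4),"n",len(B),"y,z ranges",np.round(B.min(0)*1000,1),np.round(B.max(0)*1000,1))
E
```

```text
time_s: 11.1
tcp_pos: [0.5226, 0.0046, 0.1539]
ee_rot: [[0.205, 0.017, 0.979], [-0.004, 1.0, -0.017], [-0.979, -0.0, 0.205]]
contact_force: [-0.1, -0.7, -0.4]
finger_gap: 0.095
t 11.1 tcp [0.5226 0.0046 0.1539] F [-0.1 -0.7 -0.4] gap 0.095
[[0.205, 0.017, 0.979], [-0.004, 1.0, -0.017], [-0.979, -0.0, 0.205]] [ 0.012 -0.204 -0.268  1.301 -0.006  0.029]
tcp in roof mm [-55.7  -1.   61.9] F roof [-0.1 -0.7 -0.4] gap 0.095 t 11.1
tool tilt vs roof (deg) [-0.   0.2 -0.1] [ 0.01 -0.2  -0.27  1.3  -0.01  0.03]
world goal [0.524  0.0056 0.1221] row: shift cm [ 3.14  0.1  -0.52] turn deg [-0.1 -0.2  0. ]
side [308.5, 170.8, 350.1, 203.1] 0.83 791 med tool mm [ 10.2 -10.5  27. ]
  top-surface x= [0.0028 0.0143 0.0099] n 679 y,z ranges [  2.6 -59.2 -23.2] [14.1 57.1 71.3]
side [234.3, 290.2, 263.4, 326.2] 0.62 680 med tool mm [ 106.  -244.3 -236.9]
side [298.7, 362.6, 341.5, 400.0] 0.56 1152 med tool mm [ 135.6 -463.2 -102.9]
top [372.7, 268.4, 396.2, 298.4] 0.94 439 med tool mm [ 107.1 -239.3 -239.9]
top [441.1, 229.3, 466.7, 252.6] 0.78 438 med tool mm [ 136.1 -462.3 -105.5]
top [160.5, 164.4, 189.5, 194.5] 0.72 390 med tool mm [158.1 413.4  90.1]
top [290.0, 187.0, 330.3, 210.6] 0.68 769 med tool mm [ 8.1 -2.3 44. ]
  top-surface x= [-0.0034 -0.005   0.0084] n 677 y,z ranges [  2.  -54.2   8.2] [14.2 52.6 70.2]
```

View pics/side5.png

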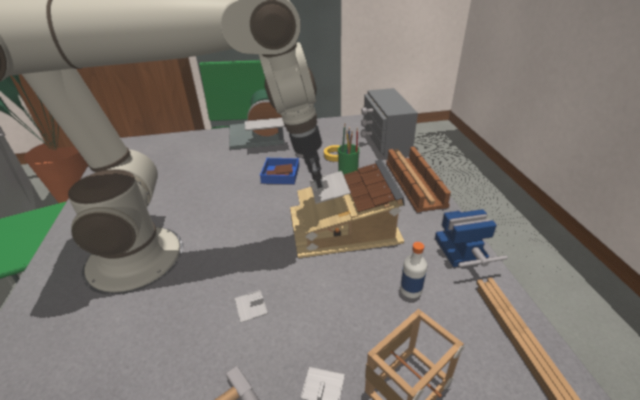

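View pics/top5.png

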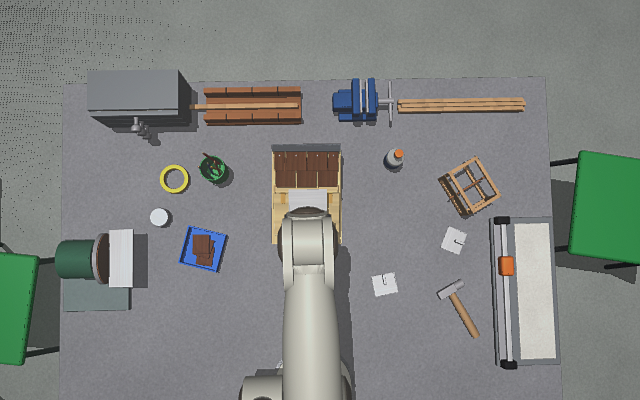

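The flashing lies parallel to the tool axes. Its underside is about 11–12 mm past the TCP and its tuck edge about 71 mm ahead. I'll lower it in front of the lap.

```bash
python3 -m creep '[[[0,1,0.1,-0.6,0,0,0],[0,2.5,0.1,-0.6,0,0,0],[0,3.5,0.1,-0.6,0,0,0],[0,4.2,0.1,-0.6,0,0,0],[0,4.6,0.1,-0.6,0,0,0],[0,4.7,0.1,-0.6,0,0,0],[0,4.8,0.1,-0.6,0,0,0]]]' 80; python3 - <<'E'
from h import *
inroof()
im=robot.get_image("side"); c=cv2.resize(im["color"][140:260,270:430],None,fx=5,fy=5,interpolation=cv2.INTER_CUBIC); cv2.imwrite("pics/s6.png",c)
E
```

```text
time_s: 12.18
tcp_pos: [0.5282, 0.0059, 0.1085]
ee_rot: [[0.209, 0.017, 0.978], [-0.004, 1.0, -0.016], [-0.978, -0.0, 0.209]]
contact_force: [-0.5, 0.9, -0.7]
finger_gap: 0.095
tcp in roof mm [-59.7   0.4  16.3] F roof [-0.7  0.9 -0.6] gap 0.095 t 12.175
tool tilt vs roof (deg) [-0. -0. -0.] [ 0.01 -0.19 -0.35  1.21 -0.01  0.03]
```

View pics/s6.png

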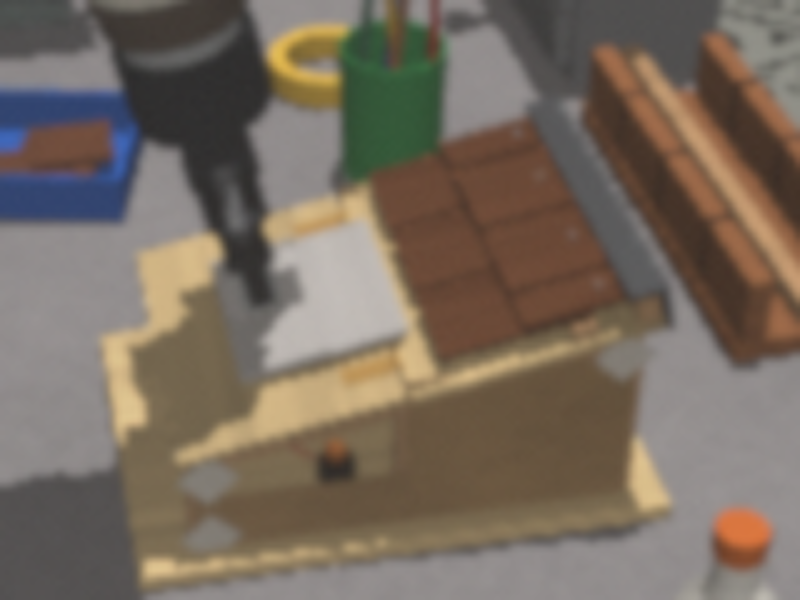

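The flashing is square and centred, just short of the lap: its tuck edge runs from (365,222) to (405,330) in the crop. I'll lower it to light contact.

```bash
python3 -m creep '[[[0,0.1,0,0,0,0,0],[0,0.2,0,0,0,0,0],[0,0.3,0,0,0,0,0],[0,0.3,0,0,0,0,0]]]'; python3 -c "
from h import *
inroof()"; python3 -m creep '[[[0,0.1,0,0,0,0,0],[0,0.1,0,0,0,0,0]]]';  python3 -c "
from h import *
inroof()"
```

```text
time_s: 12.72
tcp_pos: [0.5286, 0.0059, 0.1051]
ee_rot: [[0.208, 0.017, 0.978], [-0.004, 1.0, -0.016], [-0.978, -0.0, 0.208]]
contact_force: [-0.3, 0.8, -1.2]
finger_gap: 0.096
tcp in roof mm [-60.    0.4  12.9] F roof [-0.6  0.8 -1.1] gap 0.096 t 12.725
tool tilt vs roof (deg) [-0.  0. -0.] [ 0.01 -0.19 -0.35  1.2  -0.01  0.03]
time_s: 12.98
tcp_pos: [0.5288, 0.0058, 0.1041]
ee_rot: [[0.208, 0.017, 0.978], [-0.004, 1.0, -0.016], [-0.978, -0.0, 0.208]]
contact_force: [0.0, 0.1, -1.3]
finger_gap: 0.094
tcp in roof mm [-60.    0.4  11.9] F roof [-0.2  0.1 -1.3] gap 0.094 t 12.975
tool tilt vs roof (deg) [-0.  0. -0.] [ 0.01 -0.19 -0.35  1.2  -0.01  0.03]
```

```bash
python3 -m creep '[[[0,0.1,0,0,0,0,0],[0,0.1,0,0,0,0,0]]]'; python3 -m creep '[[[0,0.1,0,0,0,0,0],[0,0.1,0,0,0,0,0]]]';  python3 -c "
from h import *
inroof()"
```

```text
time_s: 13.22
tcp_pos: [0.529, 0.0059, 0.1031]
ee_rot: [[0.208, 0.017, 0.978], [-0.004, 1.0, -0.016], [-0.978, -0.0, 0.208]]
contact_force: [-0.7, 0.9, -1.9]
finger_gap: 0.098
time_s: 13.48
tcp_pos: [0.5293, 0.0058, 0.1026]
ee_rot: [[0.209, 0.017, 0.978], [-0.004, 1.0, -0.017], [-0.978, -0.0, 0.209]]
contact_force: [-2.0, 0.2, 2.4]
finger_gap: 0.098
tcp in roof mm [-59.9   0.3  10.4] F roof [-1.5  0.1  2.7] gap 0.098 t 13.475
tool tilt vs roof (deg) [-0.  -0.  -0.1] [ 0.01 -0.19 -0.35  1.19 -0.01  0.03]
```

```bash
python3 -m creep '[[[0,0,0,0.3,0,0,0],[0,0,0,0.6,0,0,0],[0,0,0,0.9,0,0,0],[0,0,0,1.2,0,0,0],[0,0,0,1.5,0,0,0],[0,0,0,1.5,0,0,0]]]';  python3 - <<'E'
from h import *
inroof()
im=robot.get_image("side"); c=cv2.resize(im["color"][140:260,270:430],None,fx=5,fy=5,interpolation=cv2.INTER_CUBIC); cv2.imwrite("pics/s7.png",c)
E
```

```text
time_s: 14.22
tcp_pos: [0.5441, 0.0056, 0.1058]
ee_rot: [[0.209, 0.017, 0.978], [-0.004, 1.0, -0.016], [-0.978, -0.0, 0.209]]
contact_force: [-3.5, 0.6, 4.4]
finger_gap: 0.091
tcp in roof mm [-44.8   0.4  10.3] F roof [-2.6  0.5  5.1] gap 0.091 t 14.225
tool tilt vs roof (deg) [-0. -0. -0.] [ 0.01 -0.15 -0.32  1.2  -0.01  0.03]
```

View pics/s7.png

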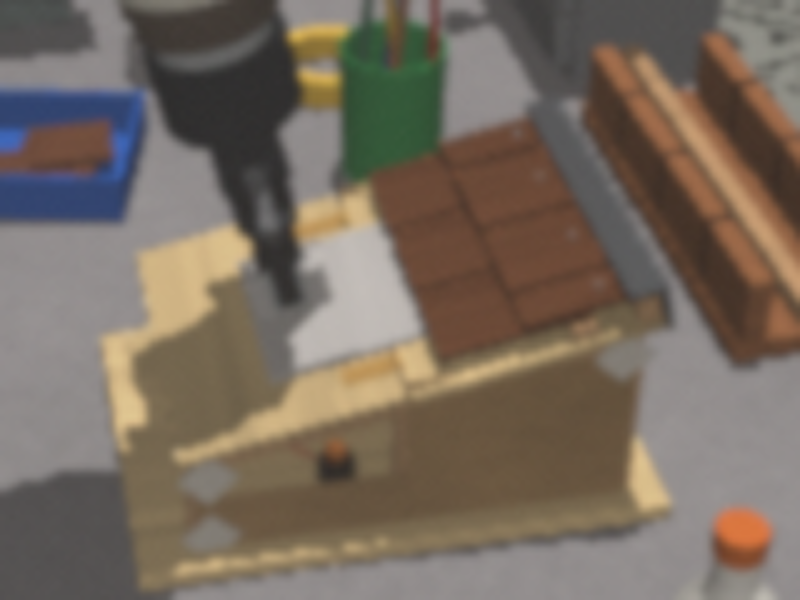

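The edge is going under, with no sign of the shingles lifting and only friction force. Carry on sliding.

```bash
python3 -m creep '[[[0,0,0,0.3,0,0,0],[0,0,0,0.6,0,0,0],[0,0,0,0.9,0,0,0],[0,0,0,1.2,0,0,0],[0,0,0,1.5,0,0,0]]]';  python3 -c "
from h import *
inroof()"
python3 -m creep '[[[0,0,0,0.3,0,0,0],[0,0,0,0.6,0,0,0],[0,0,0,0.9,0,0,0],[0,0,0,1.2,0,0,0],[0,0,0,1.4,0,0,0],[0,0,0,1.4,0,0,0]]]';  python3 - <<'E'
from h import *
inroof()
im=robot.get_image("side"); c=cv2.resize(im["color"][140:260,270:430],None,fx=5,fy=5,interpolation=cv2.INTER_CUBIC); cv2.imwrite("pics/s8.png",c)
im=robot.get_image("top"); c=cv2.resize(im["color"][135:255,250:360],None,fx=5,fy=5,interpolation=cv2.INTER_CUBIC); cv2.imwrite("pics/t8.png",c)
E
```

```text
time_s: 14.9
tcp_pos: [0.5582, 0.0054, 0.1088]
ee_rot: [[0.208, 0.017, 0.978], [-0.004, 1.0, -0.016], [-0.978, -0.0, 0.208]]
contact_force: [-8.0, 0.4, 7.8]
finger_gap: 0.096
tcp in roof mm [-30.4   0.4  10.4] F roof [-6.1  0.3  9.3] gap 0.096 t 14.9
tool tilt vs roof (deg) [-0.  0. -0.] [ 0.01 -0.12 -0.28  1.2  -0.01  0.03]
time_s: 15.65
tcp_pos: [0.5721, 0.0052, 0.1118]
ee_rot: [[0.208, 0.017, 0.978], [-0.003, 1.0, -0.016], [-0.978, -0.0, 0.208]]
contact_force: [-6.5, 0.4, 6.5]
finger_gap: 0.092
tcp in roof mm [-16.1   0.4  10.4] F roof [-5.1  0.3  7.7] gap 0.092 t 15.65
tool tilt vs roof (deg) [-0.  0. -0.] [ 0.01 -0.08 -0.24  1.2  -0.01  0.03]
```

View pics/s8.png

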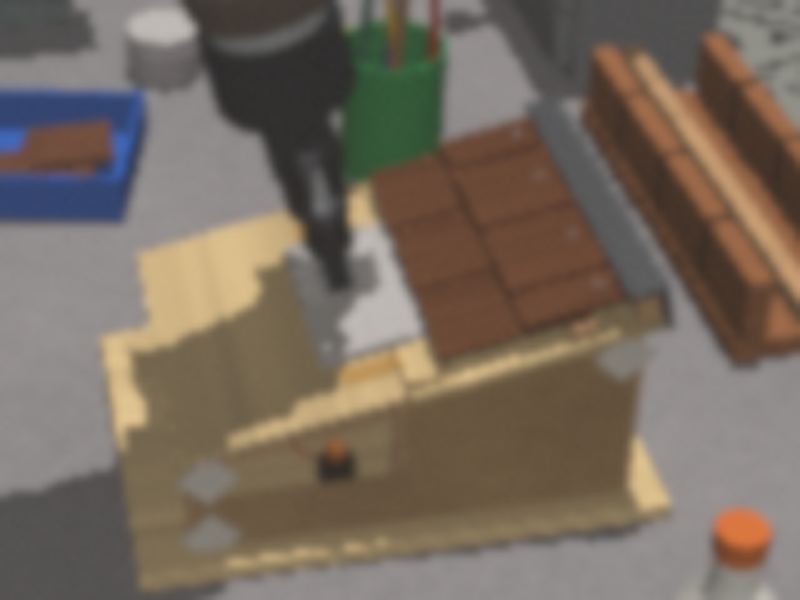

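View pics/t8.png

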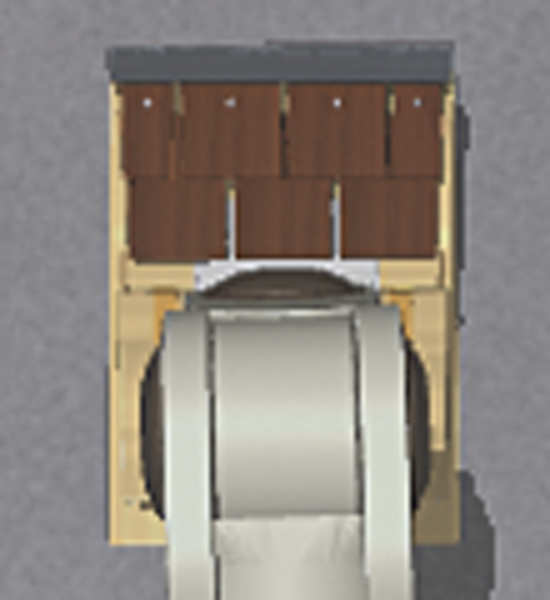

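```bash
python3 -m creep '[[[0,0.03,0,0,0,0,0],[0,0.05,0,0,0,0,0],[0,0.05,0,0,0,0,0],[0,0.05,0,0,0,0,0],[0,0.05,0,0,0,0,0],[0,0.05,0,0,0,0,0]]]';  python3 - <<'E'
from h import *
inroof()
im=robot.get_image("top"); c=im["color"]
for u in (295,296,297,316,317,318): print(u,[(v,c[v,u].tolist()) for v in range(172,189,2)])
RR=Rroof()
for x in (.02,.042,.05,.054,.06): print(x,[np.round(proj(im,RO+RR@np.array([x,y,.003]))[0],1).tolist() for y in(.031,-.031)])
P=pts(im); H=(P-RO)@RR; 
for n,(a,b) in dict(L=(277,293),M=(299,314),R=(320,335)).items(): S=H[171:186,a:b].reshape(-1,3);S=S[np.isfinite(S).all(1)]; k=np.linalg.lstsq(np.c_[S[:,0],np.ones(len(S))],S[:,2],rcond=None)[0]; print(n,"slope vs roof",k[0],"top z at lap",k[0]*.02+k[1])
ims=robot.get_image("side")
for d in robot.cut_out(ims,"flashing")[:1]:
    Q=(pts(ims)[d["pixels"]]-RO)@RR; Q=Q[np.isfinite(Q).all(1)]; Q=Q[abs(Q[:,2])<.012]; print(len(Q),np.linalg.lstsq(np.c_[Q[:,:2],np.ones(len(Q))],Q[:,2],rcond=None)[0],Q.min(0),Q.max(0))
E
```

```text
time_s: 16.5
tcp_pos: [0.5721, 0.0052, 0.1117]
ee_rot: [[0.208, 0.017, 0.978], [-0.003, 1.0, -0.016], [-0.978, 0.0, 0.208]]
contact_force: [-9.4, 0.5, 10.2]
finger_gap: 0.092
tcp in roof mm [-16.1   0.4  10.3] F roof [-7.1  0.3 11.9] gap 0.092 t 16.5
tool tilt vs roof (deg) [-0. -0. -0.] [ 0.01 -0.08 -0.24  1.2  -0.01  0.03]
295 [(172, [72, 92, 101]), (174, [82, 100, 107]), (176, [103, 103, 101]), (178, [101, 100, 98]), (180, [101, 100, 100]), (182, [80, 82, 82]), (184, [89, 90, 91]), (186, [91, 91, 91]), (188, [202, 200, 201])]
296 [(172, [71, 92, 106]), (174, [138, 171, 188]), (176, [179, 178, 180]), (178, [174, 173, 177]), (180, [174, 174, 176]), (182, [178, 178, 180]), (184, [177, 176, 180]), (186, [210, 207, 205]), (188, [205, 203, 204])]
297 [(172, [51, 65, 96]), (174, [47, 60, 93]), (176, [40, 58, 92]), (178, [41, 59, 92]), (180, [42, 59, 92]), (182, [42, 60, 93]), (184, [41, 59, 92]), (186, [31, 48, 75]), (188, [213, 211, 210])]
316 [(172, [64, 81, 88]), (174, [57, 69, 73]), (176, [125, 125, 126]), (178, [86, 85, 86]), (180, [80, 80, 81]), (182, [82, 83, 83]), (184, [81, 81, 
[... 399 characters left out ...]
102]), (184, [43, 63, 100]), (186, [51, 63, 82]), (188, [205, 204, 204])]
0.02 [[296.3, 186.1], [317.2, 186.0]]
0.042 [[296.2, 178.7], [317.2, 178.6]]
0.05 [[296.2, 176.0], [317.2, 175.9]]
0.054 [[296.2, 174.6], [317.2, 174.5]]
0.06 [[296.2, 172.6], [317.2, 172.5]]
L slope vs roof 0.020883581186297177 top z at lap 0.012531949542932205
M slope vs roof 0.021143825111568062 top z at lap 0.012417290601130069
R slope vs roof 0.01394344026113894 top z at lap 0.012798778647638327Traceback (most recent call last):
  File "<stdin>", line 11, in <module>
    return umr_minimum(a, axis, None, out, keepdims, initial, where)
ValueError: zero-size array to reduction operation minimum which has no identity
```

Through both shingle gaps the metal shows up to row ~175. That puts the tuck edge at roof x of about 53 mm, 33 mm under and square. The shingle tops are 12.5 mm above the roof at the lap, so they are down, and the press is about 12 N. I'm handing in.

```bash
python3 -c "
from h import *
inroof(); print(robot.sign_off())"
```

```text
tcp in roof mm [-16.1   0.4  10.3] F roof [-5.9 -0.2 11.7] gap 0.093 t 16.65
tool tilt vs roof (deg) [-0. -0. -0.] [ 0.01 -0.08 -0.24  1.2  -0.01  0.03]
the job is handed in; nothing more can be done
None
```

I shut the hatch, slid the largest flashing under the middle of the shingle row, and handed the job in at 16.7 s with it still gripped and pressed down. No verdict was given.

**Last checks:**
- **Tuck:** in both shingle gaps the metal reaches roof x of about 53 mm, so the edge is about 33 mm under the lap and square. The gripper was within 1 mm of centre.
- **Shingles:** their tops are about 12.5 mm above the roof at the lap (13 mm nominal), so they are down.
- **Press and grip:** about 12 N square onto the roof, slightly over the 10 N asked for. About 6 N of sliding friction along the slope remains, and the grip is set to 80 N.
- **Tilt:** the tool is parallel to the roof by its joint readings.

**Failed or weaker checks:**
- The final camera check of how flat the flashing lies returned no usable points. An earlier fit, before it touched the roof, put it within about 0.015 rad.
- I didn't measure the hatch angle after shutting it. I judged it shut from the firm stop at 19 N and the side pictures.
- I didn't check the other things on the table after handing in. They looked undisturbed in the pictures, and my moves stayed clear of them.

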